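# Load the sanitising cabinet with barrel taps

## Task

Put every loose brass barrel tap on the worktop through the sanitising cabinet: draw back its slide bolt, raise the amber sash all the way and pull the tray right out, then lay the taps lengthwise in the tray, flat and one to a bay. Push the tray fully home, lower the sash fully and slide the bolt home to its stop over the sash so that the lamp may come on. Leave the other things on the bench where they lie.

Things in the scene. Friction and masses are not known exactly. Their poses are not given: they have to be found in the camera images.
- cabinet: sanitising cabinet, a fixed grey steel box at the back of the worktop, 206 mm deep, 315 mm wide, 180 mm high. Origin: on the worktop, at the middle of the sash's width. x points into the cabinet, away from the robot, y to the left, z up. Its flat front (x = -112 to -117 mm) has the sash (y within 104 mm) and right of it a control column (y -188 to -108 mm) with a dial
- sash (a joint): height of the vertical sliding sash with the amber window: 0 = fully down (lower edge 45 mm above the worktop), 0.095 m = fully up. Friction (5 N; weight 2.5 N) holds it where it is left. It cannot rise while the bolt is over it, and comes down only with the tray fully home: its lower edge drops into the channel behind the tray's front lip and holds the tray
- sash_grip (a point): point in the upright wooden grip on the middle of the sash's top edge, 36 mm wide (cabinet y), 16 mm thick (x), 47 mm high; the point is 19 mm below its top, 218 mm above the worktop with the sash down, and moves with it. The cabinet's top behind it is 38 mm lower. An upper case hangs 80 mm behind it, 284 mm above the worktop: lean the hand back towards the robot
- latch (a joint): slide bolt on top of the control column: 0.035 m = fully shot, at its end stop, tongue over the sash's top edge; 0 = drawn right back to the right (towards -y of the cabinet), tongue clear of the sash. Stays where left; needs about 2 N
- latch_knob (a point): upright round knob of the slide bolt, 16 mm in diameter; this point is on its axis, 14 mm below its top and 238 mm above the worktop; the bolt's bar and channel below reach up to 209 mm. It slides along the cabinet's y axis with the bolt
- tray (a joint): how far the steel tray is drawn out of the cabinet towards the robot (along -x of the cabinet): 0 = fully home, 0.155 m = fully out at its stop. Needs about 3 N; stays where left. The lowered sash holds it shut
- tray_knob (a point): middle of the round wooden knob, 24 mm in diameter, 24 mm long (cabinet x), on the middle of the tray's front: 37 mm in front of the tray's lip (204 mm wide, top 62 mm high), 47 mm in front of the sash when home, 40 mm above the worktop. Moves with the tray
- bay_0 (a point): centre of the floor of the tray's right-hand bay. Three equal bays lie side by side, each 59 mm wide (cabinet y) and 115 mm long (cabinet x), parted by ribs 8 mm high; the tray's sides and back stand 18 mm, its front wall 36 mm above the bay floors, which are 22 mm above the worktop. Axes as the cabinet's; moves with the tray
- bay_1 (a point): centre of the floor of the middle bay, 62 mm from those of the other two
- bay_2 (a point): centre of the floor of the left-hand bay
- bench_vice: dark steel bench vice screwed to the worktop between the taps' places, never to be moved; its x axis points away from the robot, y to the left, and its origin lies 30 mm below the worktop. Its jaws and body reach from x = -84 to +74 mm and y = -37 to +37 mm, 106 mm above the worktop; the screw and its bar stand out in front to x = -124 mm, y within 40 mm, 65 mm high
- tap_1: brass barrel tap, 104 mm long, 0.2 kg, lying on the worktop; its body is a bar 22 mm wide (own x), 26 mm high and 100 mm long (own y); the little key on top, up to 47 mm high, is no obstacle. Origin: centre of its underside, z up. Grip it across the middle, closing along its x. None if absent today
- tap_1_mid (a point): centre of the body bar of tap_1, 13 mm from its underside; None if absent
- tap_2: another such brass barrel tap, same size, axes and origin as tap_1; None if absent
- tap_2_mid (a point): centre of the body bar of tap_2, 13 mm from its underside; None if absent
- tap_3: another such brass barrel tap, same size, axes and origin as tap_1; None if absent
- tap_3_mid (a point): centre of the body bar of tap_3, 13 mm from its underside; None if absent
- tap_4: another such brass barrel tap, same size, axes and origin as tap_1; None if absent
- tap_4_mid (a point): centre of the body bar of tap_4, 13 mm from its underside; None if absent
- whetstone: bystander: grey oil stone 48 x 152 x 24 mm near the front edge; origin at the centre of its underside
- pliers: bystander: steel pliers, 165 mm long, 12 mm high, lying in front of the vice; origin at the centre of its underside
- nail_tin: bystander: round grey tin of nails, 74 mm wide, 61 mm high, left of the tray; origin at the centre of its underside

How it is judged (in metres and radians):
On the way, in this order (a step that is already met when the one before it is completed fails the run):
1. the slide bolt is drawn right back, clear of the sash (within 4 mm of its stop) (value of joint latch below 0.004 m), for 0.2 s.
2. the sash is raised all the way (within 10 mm) (value of joint sash above 0.085 m), for 0.2 s.
3. the tray is drawn right out (within 15 mm of its stop) (value of joint tray above 0.14 m), for 0.2 s.
4. all taps lie in the tray, one to a bay, and the tray is fully home (x of tap_1_mid in the frame of bay_1 between -0.022 and 0.022 m and y of tap_1_mid in the frame of bay_1 between -0.088 and 0.088 m and z of each of tap_1_mid, tap_2_mid, tap_3_mid, tap_4_mid in the frame of bay_1 below 0.021 m and angle between the y axis of each of tap_1, tap_2, tap_3, tap_4 and the x axis of bay_1, either way round below 0.4 rad and x of tap_2_mid in the frame of bay_1 between -0.022 and 0.022 m and y of tap_2_mid in the frame of bay_1 between -0.088 and 0.088 m and x of tap_3_mid in the frame of bay_1 between -0.022 and 0.022 m and y of tap_3_mid in the frame of bay_1 between -0.088 and 0.088 m and x of tap_4_mid in the frame of bay_1 between -0.022 and 0.022 m and y of tap_4_mid in the frame of bay_1 between -0.088 and 0.088 m and horizontal distance between tap_1_mid and tap_2_mid above 0.034 m and horizontal distance between each of tap_1_mid, tap_2_mid and tap_3_mid above 0.034 m and horizontal distance between each of tap_1_mid, tap_2_mid, tap_3_mid and tap_4_mid above 0.034 m and value of joint tray below 0.005 m), for 0.2 s.
5. the sash is fully down again (value of joint sash below 0.004 m), for 0.2 s.
6. the bolt is slid home over the sash (value of joint latch above 0.032 m), for 0.2 s.
At the end, for the whole second after the job is handed in: Every tap that is present lies flat and lengthwise (within 0.4 rad) on the floor of a bay of the tray, each in a bay of its own and at rest; the tray is home (within 5 mm), the sash fully down (within 4 mm) and the bolt slid to its stop over the sash (within 3 mm) (all of step 4 and value of joint sash below 0.004 m and value of joint latch above 0.032 m and linear speed of each of tap_1, tap_2, tap_3, tap_4 below 0.02 m/s); the robot touches nothing.
It fails at once if the whetstone is knocked more than 6 cm from its place (distance of whetstone from where it was at the start of the episode above 0.06 m).
It fails at once if the pliers is knocked more than 6 cm from its place (distance of pliers from where it was at the start of the episode above 0.06 m).
It fails at once if the nail tin is knocked more than 6 cm from its place (distance of nail_tin from where it was at the start of the episode above 0.06 m).
Of tap_1, tap_2, tap_3, tap_4 only 2 to 3 are there at a start; the rules pass over those that are not, and their reading is None.
At some moment in a run one of tap_1, tap_2 may be knocked a few centimetres aside while the robot is not near it.
Once in a run the grip may slacken for a moment while it holds something.
It also fails if it takes over 210 s, if anything falls off the work surface, if the arm or the gripper's body presses on something with over 40 N, if the wrist force passes 120 N, or if a joint passes its speed limit or range.

## Robot

A 6-joint arm with a two-finger parallel gripper is mounted at the origin on a cart in front of the work surface, level with it; the furniture and walls round the work are solid. World frame = base frame: x ahead of the robot, y to its left, z up, the work surface at z = 0. Lengths are in mm, angles in rad, forces in N, time in s.
With the tool pointing down it reaches from about 300 to 775 mm from the base axis. Payload 14.6 kg.
Tool frame: the origin (TCP) lies on the mounting face of the last link; the fingertips stand 199 mm ahead of it and the grasp point (between the pads) lies 180 mm ahead of it; z points along the fingers, y is the line along which they close (so a half turn about z gives the same grasp; the last joint's range is limited). The gripper opens to 94 mm and grips with 3 to 60 N. Pads are 16 mm wide; open, the fingers measure 119 mm over their backs; the gripper's body (75 mm by 177 mm) begins 78 mm behind the grasp point.
Start: joints at [-1.178, 0.3, 1.521, -0, 1.321, -0.067], TCP at [244.065, -492.872, 404.646] pointing down, gripper open.
Joint ranges: [-3.03, 3.03], [-0.79, 2.21], [0.23, 2.52], [-1.04, 4.18], [0, 3.07], [-2.55, 2.55]. Speed limits (rad/s): [2.22, 2.22, 2.57, 3.14, 3.14, 3.14].

## Interface

Orientations are given as [roll, pitch, yaw] about the fixed x, y, z axes, in that order (R = Rz(yaw) Ry(pitch) Rx(roll)).
In Python, from cell import manip gives the robot as it stands. The module is installed in compiled form; this text tells all that it offers.
- The arm moves only by the shell command python3 -m creep 'ROWS' [FORCE]. ROWS is a JSON object of lists of equal length, an entry for each row: "slide": the shift along the world's x, y, z in cm, a list of three; "turn": the turn about the world's z in rad; "claw": the opening, from 0 (shut) to 1 (fully open). A call has 1 to 8 rows; each row shifts and turns the commanded pose from where the row before left it; what a row does not reach is not made up. A row lasts 1/8 s, in which the tool goes at most 62.5 mm and 10.7 degrees, less where a joint would pass 70% of its speed; a pose out of reach is approached as far as the arm can. A call with a gripper value outside its range is refused whole. The fingers move at their own pace and stop on an object; FORCE is the grip in N (left out, the last holds). Time passes only in rows, so rows that do not move let the fingers close. It gives the time, the measured TCP pose, the force, the opening and the grip force at its end, in the units of the state.
- manip.read_state(): the state, without advancing time (a new reading comes with each control period).
- manip.camera(name): name is "scene" or "top" or "wrist"; returns (picture, depth): 400x640x3 uint8, red, green, blue; 400x640 float32, mm along the optical axis (not along the pixel's ray), 0 where there is no reading.
- manip.calibration(name): a dict with "intrinsics" (3x3 intrinsics, pixels), "pose" (4x4, takes a point from camera to world coordinates). Camera axes: x right, y up, looking along -z (the intrinsics and any distortion apply to the point x, -y, -z); pixel columns grow to the right and rows downward; lengths in mm; the calibration is good to about 2 mm. A picture is of the moment at which its call begins: read the wrist's pose just before it. calibration takes no time and is no camera call; for the wrist camera it gives the pose at the moment of the call.
- manip.sign_off(): hands the job in; it is judged then, once.
Trained networks look in the newest picture that a camera, given by its name, has taken for a name from the list of things; names that differ only in an ending like _2 or _b are one class to them, and where a whole thing is asked for, a point or a joint stands for the part that bears it (a point fixed in the world has none). Each returns a list of dicts, best first, with "score" (0 to 1); they miss things now and then, are a little off and sometimes report something else, mostly with a low value. They report only what shows in the picture. A call takes as long as a camera call.
- manip.cut_out(query, camera): "mask" (400x640 bool, what is visible of it) and "position" ([column, row] in pixels, amid what is visible of it).
The state is a dict: "clock": time; "joints": joint angles; "qd": joint speeds; "effort": joint torques, N m; "eef_pos": TCP position; "eef_rot": TCP orientation; "wrist_force": force on the tool from outside, world axes, zero at the start; "moment": the same for the moment, N m; "finger_gap": finger opening in mm; "finger_force": force on a finger pad.
Only numpy, scipy, OpenCV 4.12 (cv2) and the standard library are available. Lean on these libraries where they do the work, as an engineer would, in place of code of your own. Each camera call takes 0.05 s, during which the arm holds its last target. There are 200 camera calls.

## Working session

There is one attempt and no reset: what is moved stays moved. The work goes in short steps, Python scripts to look and compute and a shell command to move; the robot and the scene stay as the last step left them, time stands still between calls to the robot, and variables do not carry over. Pictures are saved under pics/ and viewed, at most 14 in all, crops included, and the job is handed in when it is done.

```bash
mkdir -p pics; cat > h.py <<'E'
import numpy as np, cv2
from cell import manip
def cloud(cam):
    img,d=manip.camera(cam); c=manip.calibration(cam); K=np.array(c["intrinsics"]);P=np.array(c["pose"])
    v,u=np.mgrid[0:400,0:640]
    X=np.stack([(u-K[0,2])/K[0,0]*d,-(v-K[1,2])/K[1,1]*d,-d],-1)
    W=X@P[:3,:3].T+P[:3,3]; W[d==0]=np.nan
    return img,W,K,P
def save(img,n): cv2.imwrite(f"pics/{n}.png",img[:,:,::-1])
E
python3 - <<'E'
from h import *
s=manip.read_state(); print(s["eef_pos"],s["eef_rot"],s["finger_gap"])
for cam in ("top","scene"):
    img,W,K,P=cloud(cam); save(img,cam); print(cam,P.round(2).tolist(),manip.calibration(cam).keys())
    for q in ("tap_1","latch_knob","sash_grip","tray_knob","tray","bench_vice","cabinet","pliers","whetstone","nail_tin"):
        for r in manip.cut_out(q,cam)[:5]:
            m=r["mask"]; p=W[m]; p=p[~np.isnan(p[:,0])]
            if len(p)<5: print(q,r["score"],r["position"],"few");continue
            print(q,round(r["score"],2),np.round(r["position"]),m.sum(),"med",np.median(p,0).round(),"lo",np.percentile(p,3,axis=0).round(),"hi",np.percentile(p,97,axis=0).round())
E
```

```text
[ 244.04044108 -492.8535991   404.07090992] [-3.14040195e+00 -7.97443058e-05  4.59751742e-01] 93.89449353531774
top [[-0.2, 0.77, -0.61, -131.12], [-0.98, -0.17, 0.11, 376.78], [-0.02, 0.62, 0.79, 962.72], [0.0, 0.0, 0.0, 1.0]] dict_keys(['intrinsics', 'pose'])
tap_1 0.77 [363. 234.] 260 med [430. 156.  22.] lo [403. 119.   1.] hi [459. 200.  48.]
tap_1 0.75 [418. 210.] 223 med [484. -40.  21.] lo [440. -56.  -1.] hi [527. -25.  45.]
tap_1 0.67 [268. 190.] 2528 med [571. 395. 135.] lo [541. 301.  61.] hi [602. 483. 228.]
latch_knob 0.7 [275. 213.] 819 med [559. 385.  44.] lo [520. 300.  13.] hi [593. 477.  63.]
latch_knob 0.64 [309. 149.] 156 med [611. 271. 211.] lo [598. 259. 198.] hi [622. 313. 253.]
sash_grip 0.58 [268. 188.] 2541 med [571. 394. 136.] lo [542. 300.  61.] hi [602. 483. 228.]
tray_knob 0.6 [276. 211.] 815 med [559. 385.  43.] lo [518. 299.  14.] hi [593. 478.  63.]
tray 0.57 [278. 212.] 766 med [558. 383.  43.] lo [518. 298.  14.] hi [593. 480.  63.]
cabinet 0.79 [269. 169.] 9895 med [608. 391. 179.] lo [533. 233.  28.] hi [769. 539. 205.]
cabinet 0.29 [276. 210.] 8
[... 772 characters left out ...]
181.] 767 med [571. 393. 137.] lo [541. 327.  56.] hi [594. 484. 234.]
tray_knob 0.63 [349. 214.] 353 med [559. 373.  45.] lo [519. 294.  16.] hi [595. 477.  64.]
tray 0.79 [348. 214.] 294 med [558. 373.  46.] lo [520. 297.  18.] hi [592. 464.  64.]
cabinet 0.55 [383. 202.] 7018 med [659. 262. 154.] lo [542. 216.  20.] hi [761. 504. 207.]
pliers 0.7 [273. 291.] 407 med [400.  47.  11.] lo [352. -13.  -0.] hi [423. 127.  14.]
pliers 0.28 [348. 213.] 339 med [555. 374.  45.] lo [520. 294.  14.] hi [595. 481.  64.]
whetstone 0.67 [271. 230.] 590 med [326. 293.  24.] lo [283. 238.   3.] hi [363. 379.  28.]
nail_tin 0.69 [312. 184.] 467 med [413. 544.  38.] lo [380. 529.   4.] hi [446. 607.  60.]
```

View pics/top.png

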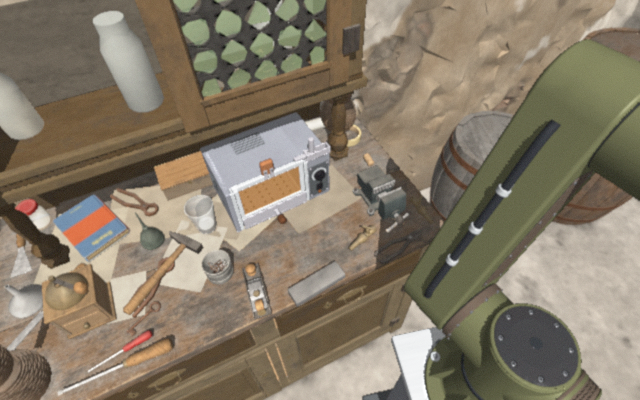

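View pics/scene.png

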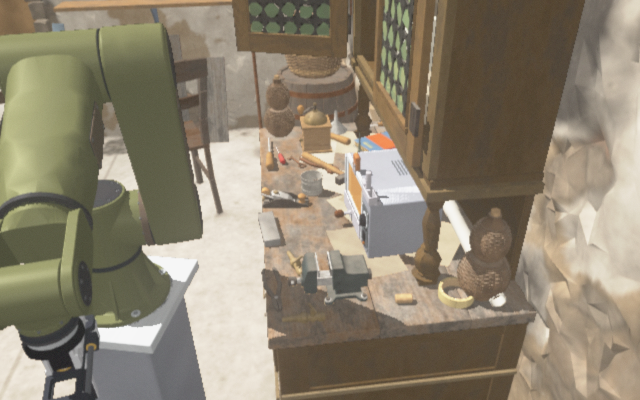

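```bash
python3 - <<'E'
from h import *
import json
img,W,K,P=cloud("top"); 
img2,W2,_,_=cloud("scene")
a=cv2.resize(img[100:250,190:450],None,fx=3,fy=3,interpolation=2)
b=cv2.resize(img2[140:340,250:480],None,fx=2.6,fy=2.6,interpolation=2)
save(a,"topc"); save(b,"scc")
for n,w in(("top",W),("scene",W2)):
    p=w.reshape(-1,3); p=p[~np.isnan(p[:,0])]
    s=p[(p[:,0]>500)&(p[:,0]<640)&(p[:,1]>200)&(p[:,1]<560)&(p[:,2]>75)&(p[:,2]<175)]
    # front line in xy: x=a+b y RANSAC
    best=None;rng=np.random.default_rng(0)
    for _ in range(500):
        i,j=rng.choice(len(s),2,False)
        if abs(s[i,1]-s[j,1])<60: continue
        bb=(s[i,0]-s[j,0])/(s[i,1]-s[j,1]); aa=s[i,0]-bb*s[i,1]
        k=abs(s[:,0]-aa-bb*s[:,1])<3
        if best is None or k.sum()>best.sum(): best=k
    f=np.polyfit(s[best][:,1],s[best][:,0],1); yaw=-np.arctan(f[0]); print(n,f,"yaw",yaw,best.sum(),len(s))
    ex=np.array([np.cos(yaw),np.sin(yaw)]);ey=np.array([-np.sin(yaw),np.cos(yaw)])
    t=s[best][:,:2]; print("front u",np.median(t@ex),"v range",np.percentile(t@ey,[0.5,99.5]))
    c=p[(abs(p[:,0]-600)<80)&(p[:,1]>200)&(p[:,1]<560)]
    for nm,q in (("hi",c[(c[:,2]>214)&(c[:,2]<256)]),):
        u=q[:,:2]@ex;v=q[:,:2]@ey
        o=np.argsort(v)
        lab=np.split(o,np.where(np.diff(v[o])>6)[0]+1)
        for l in lab:
            if len(l)>4: print(nm,len(l),"u",u[l].min().round(),u[l].max().round(),"v",v[l].min().round(),v[l].max().round(),"z",q[l,2].max().round())
    top=p[(abs(p[:,2]-180)<4)&(p[:,0]>540)&(p[:,1]>200)&(p[:,1]<560)]
    print("roof u",np.percentile(top[:,:2]@ex,[1,99]),"v",np.percentile(top[:,:2]@ey,[1,99]))
E
```

```text
top [-2.97827698e-01  6.90099869e+02] yaw 0.2894626668667024 1512 2500
front u 661.451022129477 v range [ 28.55891581 312.22969755]
hi 78 u 658.0 673.0 v 71.0 86.0 z 254.0
hi 130 u 653.0 670.0 v 193.0 229.0 z 240.0
roof u [657.97405367 859.40159552] v [ 32.19789762 337.33215824]
scene [-2.92171303e-01  6.87106882e+02] yaw 0.284259119221739 513 910
front u 659.5179136324001 v range [ 26.16169531 311.32877677]
hi 81 u 658.0 675.0 v 73.0 88.0 z 254.0
hi 73 u 654.0 668.0 v 195.0 234.0 z 240.0
roof u [ 659.50412633 1010.2067453 ] v [-42.58609674 340.11604826]
```

View pics/topc.png

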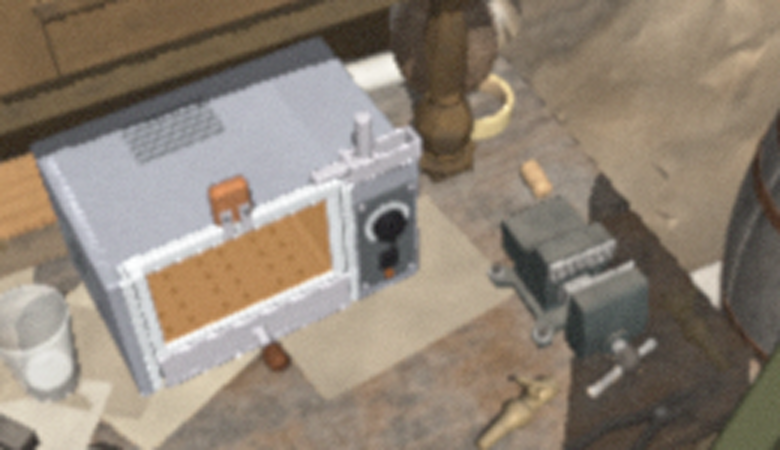

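View pics/scc.png

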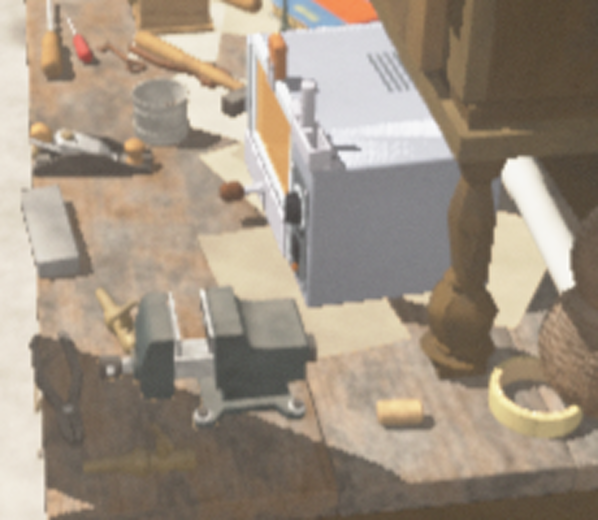

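Top view: taps at (363,234) and, in the vice's shadow, (418,210). Bolt knob at (311,140), sash grip at (267,167), tray knob at (281,218). The cabinet's yaw is about 0.287. I see no third tap yet, so I'll check with the wrist camera.

```bash
python3 -m creep '{"slide":[[0,0,3],[0,0,3],[2,4,0],[2,4,0],[2,4,0],[2,4,0],[2,4,0],[2,4,0]],"turn":[0,0,0,0,0,0,0,0],"claw":[1,1,1,1,1,1,1,1]}'
python3 - <<'E'
from h import *
img,W,K,P=cloud("wrist"); save(img,"w1")
for r in manip.cut_out("tap_1","wrist"):
    p=W[r["mask"]]; p=p[~np.isnan(p[:,0])]; print(r["score"],r["position"],np.median(p,0))
E
```

```text
clock: 2.2
eef_pos: [364.4, -251.5, 464.8]
eef_rot: [3.141, -0.0, 0.46]
wrist_force: [-0.0, -0.4, -0.6]
finger_gap: 94.5
finger_force: 0.0
0.77 [205.0, 17.2] [474.00833428 -47.96368388  21.46489052]
```

View pics/w1.png

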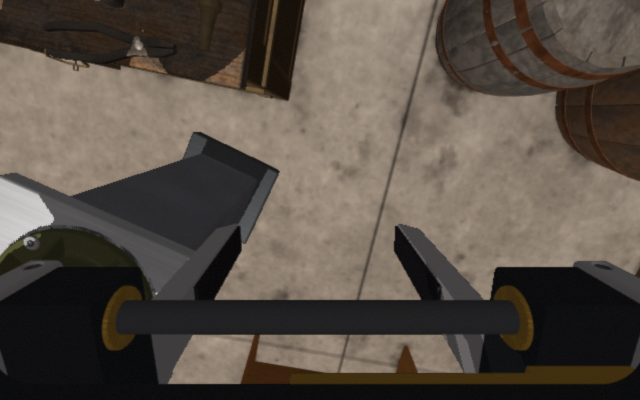

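The wrist view shows the tap at (205,17), the pliers at (110,45), and the fingers. Going on to a point above the bolt knob.

```bash
python3 -m creep '{"slide":[[1.9,4.3,0.5],[1.9,4.3,0.5],[1.9,4.3,0.5],[1.9,4.3,0.5],[1.9,4.3,0],[1.9,4.3,0],[1.9,4.3,0],[1.9,4.3,0]],"turn":[-0.06,-0.06,-0.05,0,0,0,0,0],"claw":[1,1,1,1,1,1,1,1]}'
python3 - <<'E'
from h import *
img,W,K,P=cloud("wrist"); save(img,"w2")
for r in manip.cut_out("tap_1","wrist"):
    p=W[r["mask"]]; p=p[~np.isnan(p[:,0])]; print(r["score"],r["position"],np.median(p,0))
E
python3 -m creep '{"slide":[[1.9,4.3,0],[2,4.3,0],[2,4.3,0],[2,4.2,0],[0,0,0],[0,0,0]],"turn":[0,0,0,0,0,0],"claw":[1,1,1,1,1,0.6]}'
cat >> h.py <<'E'
YAW=.287
ex=np.array([np.cos(YAW),np.sin(YAW)]);ey=np.array([-np.sin(YAW),np.cos(YAW)])
def hi(cam,u0,v0,z0,z1,r=30):
    img,W,K,P=cloud(cam); p=W.reshape(-1,3); p=p[~np.isnan(p[:,0])]
    u=p[:,:2]@ex; v=p[:,:2]@ey; k=(abs(u-u0)<r)&(abs(v-v0)<r)&(p[:,2]>z0)&(p[:,2]<z1)
    print(cam,k.sum(),"u",np.percentile(u[k],[2,98]).round(1),"v",np.percentile(v[k],[2,98]).round(1),"z",p[k,2].max().round(1)); return img
def uv(x,y): return np.array([x,y])@ex,np.array([x,y])@ey
def xy(u,v): return u*ex+v*ey
E
python3 - <<'E'
from h import *
img=hi("wrist",666,79,225,258); save(img,"w3"); hi("top",666,79,225,258);hi("wrist",661,212,215,245)
E
```

```text
clock: 3.3
eef_pos: [516.7, 92.0, 484.7]
eef_rot: [3.141, -0.0, 0.289]
wrist_force: [0.9, -0.5, 0.8]
finger_gap: 94.2
finger_force: 0.0
0.85 [396.1, 202.1] [506.59469626 -33.51338177  23.08179118]
0.71 [262.5, 207.8] [437.75967784 154.59432516  22.23748681]
clock: 4.15
eef_pos: [595.3, 260.9, 484.4]
eef_rot: [3.141, 0.0, 0.289]
wrist_force: [-0.3, -1.8, 0.4]
finger_gap: 87.0
finger_force: 0.0
wrist 493 u [660.5 674.3] v [73. 87.] z 254.9
top 60 u [659. 671.] v [73.4 87.2] z 254.8
wrist 1207 u [655.5 670.6] v [195.5 228.1] z 239.2
```

View pics/w2.png

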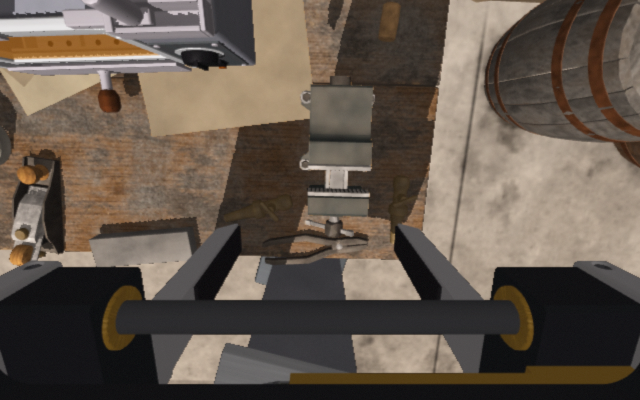

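View pics/w3.png

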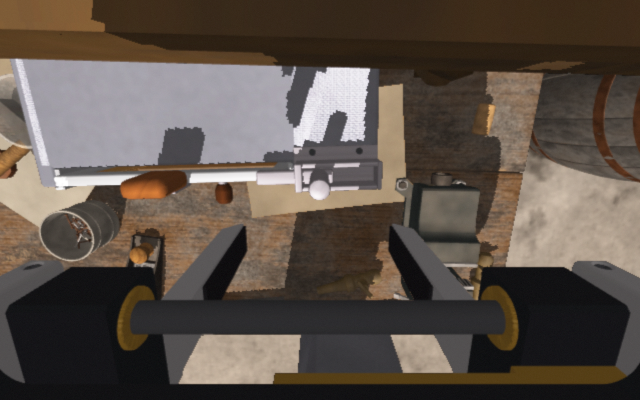

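Wrist view w2 shows the whole bench: only two taps, at (265,207) and (397,203). w3 shows the bolt knob at (319,188) and the grip at (152,184). Now the bolt.

```bash
python3 -m creep '{"slide":[[2.2,0.45,0],[0,0,-2],[0,0,-2],[0,0,-2.4],[0,0,0],[0,0,0],[0,0,0],[0,0,0]],"turn":[0,0,0,0,0,0,0,0],"claw":[0.5,0.5,0.5,0.5,0.0,0,0,0]}' 20
python3 -m creep '{"slide":[[0,0,0],[0.25,-0.84,0],[0.25,-0.84,0],[0.25,-0.84,0],[0.25,-0.84,0],[0.05,-0.15,0],[0,0,0]],"turn":[0,0,0,0,0,0,0],"claw":[0,0,0,0,0,0,0]}'
```

```text
clock: 5.3
eef_pos: [617.1, 266.5, 421.7]
eef_rot: [3.141, -0.002, 0.29]
wrist_force: [-0.5, -1.6, 3.7]
finger_gap: 15.4
finger_force: 20.0
clock: 6.18
eef_pos: [627.1, 233.6, 421.4]
eef_rot: [-3.137, -0.003, 0.292]
wrist_force: [1.3, 20.1, 3.6]
finger_gap: 15.5
finger_force: 20.0
```

```bash
python3 -m creep '{"slide":[[0,0,0],[0,0,0],[0,0,2.5],[0,0,2.5],[-1.3,3.9,0],[-1.3,3.9,0],[-1.3,3.9,0],[-1.37,4,0]],"turn":[0,0,0,0,0,0,0,0],"claw":[0.5,0.5,0.5,0.7,0.8,0.8,0.8,0.8]}'
python3 - <<'E'
from h import *
hi("wrist",661,212,215,245); hi("wrist",667,46,225,258); print(manip.read_state()["eef_pos"],xy(661.5,212))
E
```

```text
clock: 7.18
eef_pos: [574.6, 389.3, 470.3]
eef_rot: [3.141, 0.001, 0.289]
wrist_force: [0.3, -0.2, -0.1]
finger_gap: 75.0
finger_force: 0.0
wrist 1195 u [655.2 669.8] v [202.  234.7] z 238.9
wrist 1016 u [661.8 675.8] v [39.8 53.5] z 254.5
[573.35756611 391.66826579 469.926656  ] [574.43078581 390.58356637]
```

```bash
python3 -m creep '{"slide":[[-0.1,0.1,-2.5],[0,0,-2.5],[0,0,-1.8],[0,0,0],[0,0,0],[0,0,0],[0,0,0]],"turn":[0,0,0,0,0,0,0],"claw":[0.8,0.8,0.8,0.2,0.2,0.2,0.2]}' 40
python3 -m creep '{"slide":[[0,0,0.5],[0,0,1.5],[0,0,1.5],[0,0,1.5],[0,0,1.5],[0,0,1.5],[0,0,1.5],[0,0,0.3]],"turn":[0,0,0,0,0,0,0,0],"claw":[0.2,0.2,0.2,0.2,0.2,0.2,0.2,0.2]}'
```

```text
clock: 8.15
eef_pos: [573.6, 390.1, 403.4]
eef_rot: [-3.139, -0.001, 0.29]
wrist_force: [-3.6, 23.6, -1.4]
finger_gap: 38.9
finger_force: 12.0
clock: 9.15
eef_pos: [573.4, 391.5, 498.8]
eef_rot: [-3.139, 0.002, 0.293]
wrist_force: [2.1, 16.5, -22.1]
finger_gap: 35.7
finger_force: 39.9
```

```bash
python3 -m creep '{"slide":[[0,0,0],[0,0,0],[0,0,0],[-2,-0.6,0],[-2.8,-0.8,0],[-2.8,-0.8,0],[-2.8,-0.8,0]],"turn":[0,0,0,0,0,0,0],"claw":[0.7,0.8,0.8,0.8,0.8,0.8,0.8]}'
python3 - <<'E'
from h import *
s=manip.read_state(); print(s["eef_pos"],s["joints"]); P=np.array(manip.calibration("wrist")["pose"]); print(P.round(2)); print("cam u,v",uv(*P[:2,3]),"tcp",uv(*s["eef_pos"][:2]))
img=hi("top",661,212,305,345)
hi("wrist",615,212,25,56,25); hi("top",610,212,25,56,25); hi("scene",610,212,25,56,25)
E
```

```text
clock: 10.02
eef_pos: [468.9, 359.0, 501.0]
eef_rot: [-3.141, -0.001, 0.289]
wrist_force: [0.2, -0.0, -0.1]
finger_gap: 75.5
finger_force: 0.0
[468.90959521 358.95959672 501.01270991] [ 5.91353839e-01  3.42795753e-01  1.24448698e+00 -9.52957873e-05
  1.55361549e+00  1.87270589e+00]
[[ 2.9000e-01  9.3000e-01  2.4000e-01  5.3848e+02]
 [-9.6000e-01  2.8000e-01  7.0000e-02  3.7966e+02]
 [ 0.0000e+00 -2.5000e-01  9.7000e-01  4.8169e+02]
 [ 0.0000e+00  0.0000e+00  0.0000e+00  1.0000e+00]]
cam u,v (np.float64(623.9282449844986), np.float64(211.69539543708598)) tcp (np.float64(551.3429049668902), np.float64(211.5400711512308))
top 1 u [653.3 653.3] v [213.3 213.3] z 305.2
wrist 427 u [600.2 638.8] v [201. 223.] z 53.8
top 80 u [598.8 631.5] v [202.5 222.7] z 54.0
scene 79 u [598.2 633.1] v [200.2 220.5] z 53.8
```

```bash
python3 -m creep '{"slide":[[0,0,0],[0,0,0],[0,0,0],[0,0,0],[0,0,0],[0,0,0],[0,0,0],[0,0,0]],"turn":[0.18,0.18,0.18,0.18,0.18,0.18,0.18,0.18],"claw":[0.5,0.5,0.5,0.5,0.5,0.5,0.5,0.5]}'
python3 -m creep '{"slide":[[0,0,0],[0,0,0],[0,0,0],[0,0,0],[0,0,0],[0,0,0],[0,0,0],[0,0,0]],"turn":[0.18,0.18,0.18,0.18,0.18,0.18,0.18,0.18],"claw":[0.5,0.5,0.5,0.5,0.5,0.5,0.5,0.5]}'
python3 -m creep '{"slide":[[0,0,0],[0,0,0],[0,0,0]],"turn":[0.18,0.08,0],"claw":[0.5,0.5,0.5]}'
python3 - <<'E'
from h import *
img,W,K,P=cloud("scene"); 
img,W,K,P=cloud("top"); save(img,"t2")
for q in("whetstone","sash_grip"):
    for r in manip.cut_out(q,"top")[:2]:
        p=W[r["mask"]]; p=p[~np.isnan(p[:,0])]; 
        print(q,r["position"],"u",np.percentile(p[:,:2]@ex,[1,99]),"v",np.percentile(p[:,:2]@ey,[1,99]),"z",np.percentile(p[:,2],[1,99]))
E
```

```text
clock: 11.22
eef_pos: [470.9, 359.6, 500.3]
eef_rot: [-3.141, 0.0, 1.735]
wrist_force: [0.7, -0.4, 0.4]
finger_gap: 47.3
finger_force: 0.0
clock: 12.22
eef_pos: [470.9, 359.6, 500.2]
eef_rot: [-3.141, -0.0, -3.108]
wrist_force: [0.4, 0.7, 0.1]
finger_gap: 47.2
finger_force: 0.0
clock: 12.6
eef_pos: [470.7, 359.6, 500.3]
eef_rot: [-3.141, -0.0, -2.854]
wrist_force: [-0.2, -1.2, -0.5]
finger_gap: 46.8
finger_force: 0.0
whetstone [315.9, 283.6] u [366.55808586 432.28910407] v [135.27490452 285.54750625] z [-0.74013829 27.9938357 ]
sash_grip [255.7, 170.5] u [653.8941558  666.33644209] v [111.75305263 315.59758101] z [141.79931629 287.43776786]
sash_grip [271.0, 203.2] u [601.56924939 750.9444778 ] v [114.29826917 307.29403773] z [16.95253926 63.36369873]
```

View pics/t2.png

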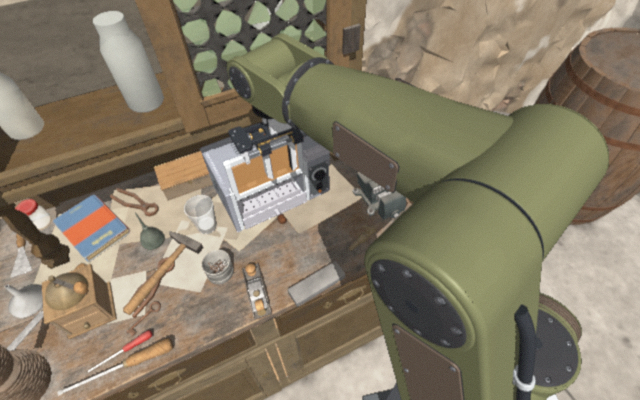

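The sash is up: its window shows at (262,172) and the tray front at (271,203). The tray knob is at (281,218). Next, take the knob and pull.

```bash
python3 -m creep '{"slide":[[0,0,-4.5],[0,0,-4.5],[0,0,-4.5],[0,0,-4.5],[0,0,-4.5],[0,0,-4.9],[0,0,0]],"turn":[0,0,0,0,0,0,0],"claw":[0.5,0.5,0.5,0.5,0.5,0.5,0.5]}'
python3 -m creep '{"slide":[[1.8,0.55,0],[1.8,0.55,0],[1.85,0.55,0],[0,0,0],[0,0,0],[0,0,0]],"turn":[0,0,0,0,0,0],"claw":[0.5,0.5,0.5,0,0,0]}' 30
python3 -m creep '{"slide":[[-2.1,-0.62,0],[-2.1,-0.62,0],[-2.1,-0.62,0],[-2.1,-0.62,0],[-2.1,-0.62,0],[-2.1,-0.62,0],[-2.2,-0.65,0],[-0.2,-0.05,0]],"turn":[0,0,0,0,0,0,0,0],"claw":[0,0,0,0,0,0,0,0]}' 30
```

```text
clock: 13.68
eef_pos: [469.4, 359.1, 223.8]
eef_rot: [-3.14, -0.006, -2.854]
wrist_force: [0.5, -0.7, 0.2]
finger_gap: 46.8
finger_force: 0.0
clock: 14.42
eef_pos: [523.9, 376.1, 227.4]
eef_rot: [3.141, 0.0, -2.853]
wrist_force: [-2.1, -0.8, 3.8]
finger_gap: 23.3
finger_force: 30.0
clock: 15.42
eef_pos: [374.4, 329.1, 227.2]
eef_rot: [-3.135, -0.001, -2.853]
wrist_force: [14.7, -35.2, 9.4]
finger_gap: 23.2
finger_force: 29.9
```

```bash
python3 -m creep '{"slide":[[0,0,0],[0,0,0],[0,0,4],[0,0,5],[0,0,5],[0,0,6],[0,0,6]],"turn":[0,0,0,0,0,0,0],"claw":[0.5,0.5,0.5,0.7,0.8,1,1]}'
python3 - <<'E'
from h import *
s=manip.read_state(); print(s["eef_pos"],s["joints"].round(2) if hasattr(s["joints"],"round") else s["joints"])
img,W,K,P=cloud("wrist"); save(img,"w4"); np.save("w4.npy",W)
img2,W2,_,_=cloud("top"); np.save("t4.npy",W2); save(img2,"t4")
# front face line from roof-free front: sash+frame z 100..175 in top
for n,w in(("wrist",W),("top",W2)):
    p=w.reshape(-1,3);p=p[~np.isnan(p[:,0])]; u=p[:,:2]@ex;v=p[:,:2]@ey
    k=(u>440)&(u<530)&(v>80)&(v<340)&(p[:,2]>54)&(p[:,2]<70)
    if k.sum()>30:
        print(n,"lip",k.sum(),"u",np.percentile(u[k],[3,50,97]),"v",np.percentile(v[k],[1,99]),"slope",np.polyfit(v[k],u[k],1))
E
```

```text
clock: 16.3
eef_pos: [373.7, 331.7, 488.8]
eef_rot: [3.141, 0.0, -2.853]
wrist_force: [0.2, 0.3, 0.1]
finger_gap: 83.3
finger_force: 0.0
[373.68958249 331.71236007 488.79325942] [ 0.65  0.13  1.53  0.    1.48 -1.21]
wrist lip 1504 u [452.25760623 500.59695345 523.76577848] v [113.87129386 305.41662408] slope [-2.19032345e-02  5.05700606e+02]
top lip 320 u [492.11546013 497.65873363 520.62281605] v [109.9814759  306.14200578] slope [-2.82047033e-02  5.09910141e+02]
```

View pics/t4.png

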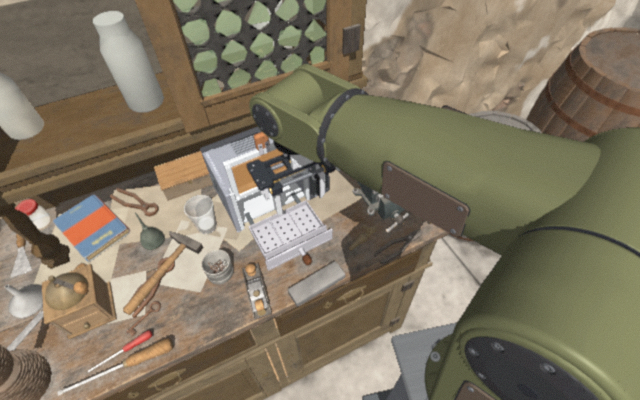

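View pics/w4.png

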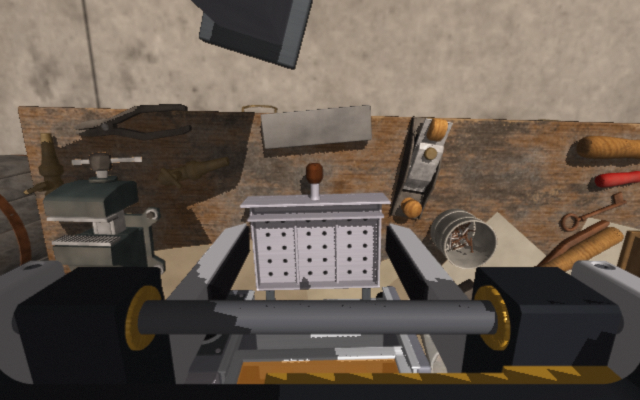

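t4 shows the tray fully out at (292,235). w4 shows three empty bays around (317,255) and taps at (200,172) and (48,160). The lip slope puts the yaw at about 0.31.

```bash
sed -i 's/^YAW=.*/YAW=.31/' h.py; cat >> h.py <<'E'
def tapfit(cam,W):
    for r in manip.cut_out("tap_1",cam):
        p=W[r["mask"]]; p=p[~np.isnan(p[:,0])]
        if len(p)<20: continue
        p=p[(p[:,2]>4)&(p[:,2]<60)]
        if len(p)<20: continue
        c=np.median(p,0); p=p[np.hypot(*(p-c)[:,:2].T)<75]
        (cx,cy),(a,b),t=cv2.minAreaRect(p[:,:2].astype(np.float32))
        cc,vv=np.linalg.eigh(np.cov(p[:,:2].T)); d=vv[:,1]
        print(cam,round(r["score"],2),np.round(r["position"]),len(p),"rect",round(cx,1),round(cy,1),round(a),round(b),round(t),"mean",p.mean(0).round(1),"axis angle",np.arctan2(d[1],d[0]).round(3),"z",np.percentile(p[:,2],[5,95]).round())
E
python3 - <<'E'
from h import *
for cam in("wrist","top","scene"):
    img,W,K,P=cloud(cam); tapfit(cam,W)
    if cam=="scene": continue
    p=W.reshape(-1,3);p=p[~np.isnan(p[:,0])]; u=p[:,:2]@ex;v=p[:,:2]@ey
    B=lambda a,b:(p[:,2]>a)&(p[:,2]<b)&(u>430)&(u<680)&(v>60)&(v<330)
    k=B(16,26); h=np.histogram(u[k],np.arange(440,680,10)); print(cam,"floor u",np.percentile(u[k],[2,98]),h[0],"v",np.percentile(v[k],[2,98]))
    k=B(57,66)&(u<520); print("lip u",np.percentile(u[k],[3,50,97]),"v",np.percentile(v[k],[1,99]),np.polyfit(v[k],u[k],1))
    k=B(34,46)&(u<640)&(u>500); print("walls u",np.percentile(u[k],[2,98]),"v",np.percentile(v[k],[2,98]), k.sum())
E
```

```text
wrist 0.94 [ 46. 167.] 1075 rect 478.2 -40.1 87 32 5 mean [481.8 -40.1  21.7] axis angle -2.901 z [10. 44.]
wrist 0.7 [190. 166.] 995 rect 429.9 159.2 31 104 27 mean [428.7 157.1  23. ] axis angle 2.129 z [14. 44.]
wrist 0.51 [316. 125.] 3639 rect 317.6 313.5 48 150 22 mean [317.2 313.4  21.2] axis angle 1.953 z [20. 23.]
wrist floor u [496.4324922  637.88839128] [ 54  17  15  14  21 231   3 712   6 441 725 723 713 707 678 687 660 655
 642 726   0 117  19] v [106.09502686 297.22846708]
lip u [496.74694432 498.76265658 500.9312593 ] v [ 97.52845721 296.59833026] [-7.40262571e-03  5.00230719e+02]
walls u [512.80154274 639.53125091] v [103.28810068 291.58421558] 950
top 0.71 [365. 235.] 241 rect 429.6 159.1 28 102 31 mean [428.6 156.8  24.8] axis angle 2.099 z [15. 46.]
top 0.25 [263. 200.] 1403 rect 506.2 365.0 100 149 20 mean [510.5 368.1  24. ] axis angle 1.887 z [20. 33.]
top floor u [498.47823934 667.44152742] [ 14   2   1   2   2  60  57   2   1   1  77 172 175 179 170 174 159 160
 163 159  35  21  41] v [ 98.30068493 291.5810595 ]
lip u [498.2429525  500.25091891 504.13770213] v [ 97.80465446 296.38162768] [-5.96033907e-03  5.02063459e+02]
walls u [500.0957982  639.78781173] v [102.6571542  291.66334337] 351
scene 0.88 [310. 315.] 393 rect 490.2 -44.3 98 48 33 mean [496.9 -44.7  23. ] axis angle -2.936 z [11. 45.]
scene 0.51 [299. 260.] 195 rect 437.5 149.7 33 125 24 mean [432.8 149.4  26. ] axis angle 2.089 z [13. 47.]
```

```bash
sed -i 's/^YAW=.*/YAW=.315/' h.py; python3 -m creep '{"slide":[[0.7,-2.2,-1],[0.7,-2.2,-1],[0.7,-2.2,-1],[0.7,-2.2,-1],[0.7,-2.2,-1],[0.7,-2.2,-1],[0.7,-2.2,-1],[0.7,-2,-1]],"turn":[-0.167,-0.167,-0.167,-0.167,-0.167,-0.167,-0.167,-0.167],"claw":[1,1,1,1,1,1,1,0.8]}'
python3 - <<'E'
from h import *
img,W,K,P=cloud("wrist"); tapfit("wrist",W); save(img,"w5")
print(manip.read_state()["joints"])
for r in manip.cut_out("bench_vice","wrist")[:2]:
    p=W[r["mask"]];p=p[~np.isnan(p[:,0])]; p=p[p[:,2]>60]; print("vice",r["score"],r["position"],len(p),np.percentile(p,[2,98],axis=0).round())
img,W,K,P=cloud("top"); tapfit("top",W)
p=W.reshape(-1,3);k=(p[:,2]>95)&(p[:,2]<112)&(p[:,0]>400)&(p[:,0]<650)&(abs(p[:,1]-50)<90); print(k.sum(),np.percentile(p[k],[2,98],axis=0).round())
E
```

```text
clock: 17.7
eef_pos: [430.5, 157.1, 405.4]
eef_rot: [-3.14, -0.0, 2.088]
wrist_force: [-0.6, -0.2, 0.8]
finger_gap: 87.1
finger_force: 0.0
wrist 0.63 [317. 182.] 1423 rect 431.2 158.0 31 104 31 mean [431.2 155.7  24.9] axis angle 2.123 z [17. 46.]
wrist 0.62 [299. 340.] 152 rect 515.4 -42.0 20 34 78 mean [514.2 -39.8  39.7] axis angle 2.846 z [24. 47.]
[ 2.69047697e-01  9.41393529e-02  1.76657281e+00 -1.48059502e-04
  1.28401775e+00 -2.49538059e-01]
top 0.64 [418. 206.] 202 rect 487.6 -40.5 98 24 16 mean [489.9 -38.5  23.7] axis angle -2.875 z [14. 45.]
top 0.5 [365. 231.] 216 rect 426.5 158.3 25 98 34 mean [428.1 157.2  25.1] axis angle 2.097 z [15. 47.]
244 [[472.  24.  96.]
 [556. 112. 109.]]
```

View pics/w5.png

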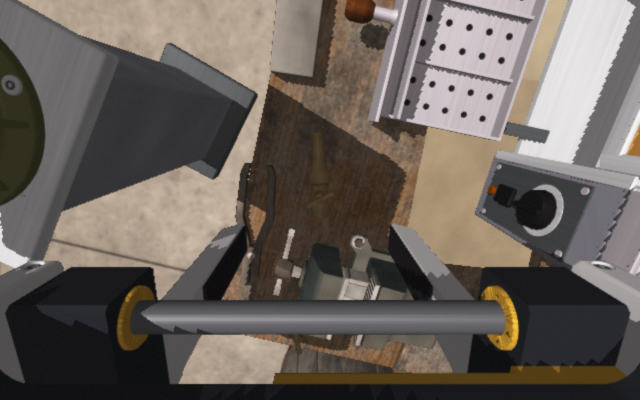

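w5 shows the tap at (318,185), lined up with the fingers. Descending and gripping.

```bash
python3 -m creep '{"slide":[[0.05,0.1,-4],[0,0,-4],[0,0,-4],[0,0,-4],[0,0,-4.2],[0,0,0],[0,0,0],[0,0,0]],"turn":[0.02,0,0,0,0,0,0,0],"claw":[0.8,0.8,0.8,0.8,0.8,0.8,0.1,0.1]}' 40
python3 -m creep '{"slide":[[0,0,0],[0,0,0],[0,0,0],[0,0,0],[0,0,2],[0,0,3],[0,0,3]],"turn":[0,0,0,0,0,0,0],"claw":[0.1,0.1,0.1,0.1,0.1,0.1,0.1]}' 40
```

```text
clock: 18.95
eef_pos: [431.1, 159.1, 206.2]
eef_rot: [3.139, 0.001, 2.115]
wrist_force: [0.2, 0.6, 0.4]
finger_gap: 58.4
finger_force: 0.0
clock: 19.82
eef_pos: [430.7, 158.7, 285.2]
eef_rot: [-3.14, -0.0, 2.114]
wrist_force: [0.3, -0.6, -3.4]
finger_gap: 21.7
finger_force: 39.9
```

```bash
python3 -m creep '{"slide":[[0.5,3.3,0.5],[0.5,3.3,0.5],[0.5,3.3,0],[0.5,3.3,0],[0.5,3.3,0],[0.5,3.3,0],[0.6,3.3,0],[0.6,3.4,0]],"turn":[0.168,0.168,0.168,0.168,0.168,0.168,0.168,0.167],"claw":[0.1,0.1,0.1,0.1,0.1,0.1,0.1,0.1]}' 40
python3 - <<'E'
from h import *
img,W,K,P=cloud("wrist"); save(img,"w6"); s=manip.read_state(); print(s["eef_pos"],s["eef_rot"],s["finger_gap"],s["clock"]); print(uv(*s["eef_pos"][:2]))
p=W.reshape(-1,3);p=p[~np.isnan(p[:,0])]; u=p[:,:2]@ex;v=p[:,:2]@ey
for a,b in((34,44),):
  k=(p[:,2]>a)&(p[:,2]<b)&(u>510)&(u<660)&(v>60)&(v<330); print("wall",np.percentile(u[k],[2,98]),np.percentile(v[k],[1,99]))
k=(p[:,2]>57)&(p[:,2]<66)&(u<515)&(u>480)&(v>80)&(v<320); print("lip",np.percentile(u[k],[3,50,97]),np.percentile(v[k],[1,99]),np.polyfit(v[k],u[k],1))
E
```

```text
clock: 20.82
eef_pos: [472.9, 424.8, 294.0]
eef_rot: [-3.141, -0.001, -2.821]
wrist_force: [0.6, 0.2, -1.7]
finger_gap: 21.7
finger_force: 39.9
[472.74011673 427.80333929 293.98180492] [ 3.14089833e+00 -1.62246239e-05 -2.81070268e+00] 21.579505507505313 20.875
(np.float64(582.0201121064936), np.float64(260.29119110804334))
wall [512.47749009 644.17705428] [103.38867309 292.58906486]
lip [501.0554392 503.5303763 505.9076769] [ 98.2139839  296.66903996] [-1.31951910e-02  5.06136459e+02]
```

View pics/w6.png

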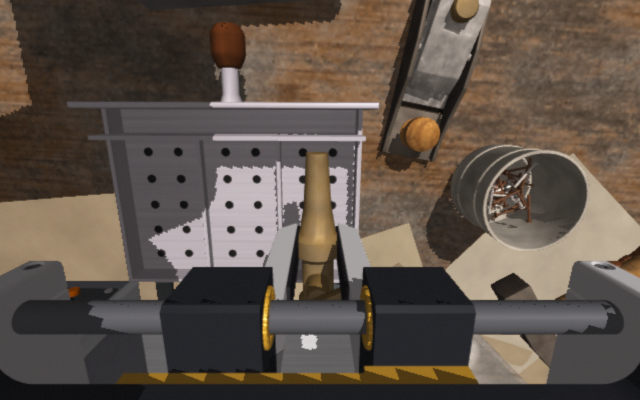

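```bash
python3 - <<'E'
from h import *
img,W,K,P=cloud("wrist")
p=W.reshape(-1,3);p=p[~np.isnan(p[:,0])]; u=p[:,:2]@ex;v=p[:,:2]@ey
k=(p[:,2]>88)&(p[:,2]<122)&(u<600)&(abs(v-260)<16); print("tap u",np.percentile(u[k],[0.5,2,98]),"v",np.percentile(v[k],[2,98]),"v at tip",np.median(v[k&(u<545)]),"z",np.percentile(p[k,2],[2,98]))
k=(p[:,2]>14)&(p[:,2]<28)&(u>515)&(u<660)&(v<225)&(v>110); print("floor",np.percentile(u[k],[0.5,2,98,99.5]))
k=(p[:,2]>50)&(p[:,2]<66)&(u>500)&(u<560)&(v<225)&(v>110); print("front wall",np.histogram(u[k],np.arange(500,540,4)))
E
```

```text
tap u [527.83010057 528.94184569 597.73914258] v [246.56678936 272.98100056] v at tip 258.103858714587 z [101.89266672 120.13222725]
floor [515.45831403 516.81497358 637.00736504 654.09701312]
front wall (array([704,   0,   0,   0,  33, 855,   0,   0,   0]), array([500, 504, 508, 512, 516, 520, 524, 528, 532, 536]))
```

```bash
python3 -m creep '{"slide":[[0,0,-2],[0,0,-2],[0,0,-1.7],[0,0,-0.6],[0,0,-0.2],[0,0,0]],"turn":[0,0,0,0,0,0],"claw":[0.1,0.1,0.1,0.1,0.1,0.1]}' 40
```

```text
clock: 21.68
eef_pos: [473.0, 423.9, 230.1]
eef_rot: [3.141, 0.001, -2.827]
wrist_force: [-0.7, 0.3, -2.8]
finger_gap: 21.3
finger_force: 39.9
```

```bash
python3 -m creep '{"slide":[[0,0,-0.2],[0,0,-0.1],[0,0,0],[0,0,0],[0,0,0],[0,0,2],[0,0,3],[0,0,4]],"turn":[0,0,0,0,0,0,0,0],"claw":[0.1,0.1,0.31,0.31,0.31,0.31,0.31,0.31]}' 40
python3 -m creep '{"slide":[[0,0,6],[0,0,5]],"turn":[0,0],"claw":[0.5,0.8]}'
python3 - <<'E'
from h import *
for cam in ("wrist","scene"):
    img,W,K,P=cloud(cam); tapfit(cam,W)
    if cam=="wrist": save(img,"w7")
p=xy(580.5,259.6); print(p, manip.read_state()["eef_pos"])
E
```

```text
clock: 22.68
eef_pos: [472.7, 423.7, 318.6]
eef_rot: [-3.141, -0.0, -2.826]
wrist_force: [0.2, -0.3, 0.5]
finger_gap: 29.5
finger_force: 0.0
clock: 22.92
eef_pos: [472.4, 423.5, 430.8]
eef_rot: [3.141, 0.002, -2.826]
wrist_force: [0.3, 0.4, 0.1]
finger_gap: 45.9
finger_force: 0.0
wrist 0.75 [316. 179.] 1177 rect 474.4 424.9 104 27 18 mean [473.6 425.4  51.6] axis angle -2.809 z [46. 57.]
wrist 0.56 [262. 162.] 10458 rect 489.3 346.9 146 141 15 mean [490.6 349.7  30.5] axis angle -2.977 z [28. 38.]
scene 0.79 [309. 314.] 340 rect 489.5 -47.3 101 25 15 mean [496.5 -45.5  22. ] axis angle -2.954 z [11. 41.]
scene 0.5 [328. 202.] 213 rect 470.3 428.6 95 48 27 mean [479.7 422.2  40.8] axis angle -2.793 z [29. 52.]
[471.50894203 426.67520151] [472.53945681 423.58345148 428.40806145]
```

View pics/w7.png

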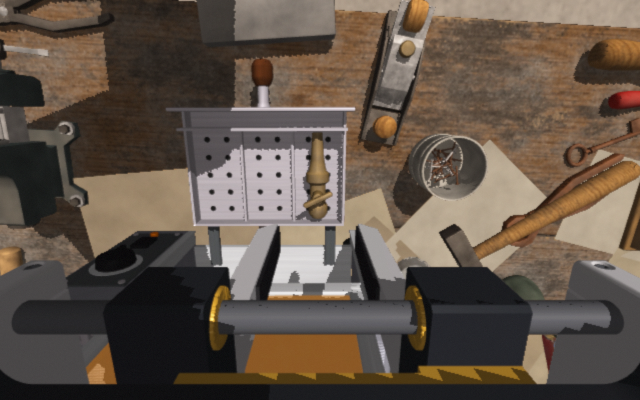

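w7 shows the first tap flat in the left-hand bay at (318,180). Next, over to the second tap.

```bash
python3 -m creep '{"slide":[[0.1,-4.7,0],[0.1,-4.7,0],[0.1,-4.7,0],[0.1,-4.7,0],[0.1,-4.7,0],[0.1,-4.7,0],[0.2,-4.7,0],[0.2,-4.7,0]],"turn":[-0.065,0,0,0,0,0,0,0],"claw":[1,1,1,1,1,1,1,1]}'
python3 -m creep '{"slide":[[0.1,-4.7,-1],[0.1,-4.3,-1],[0,0,-1],[0,0,0],[0,0,0]],"turn":[0,0,0,0,0],"claw":[1,1,1,1,1]}'
python3 - <<'E'
from h import *
for cam in ("wrist","scene"):
    img,W,K,P=cloud(cam); tapfit(cam,W)
    if cam=="wrist":
        save(img,"w8"); p=W.reshape(-1,3)
        for a,b in((60,90),(90,115)):
            k=(p[:,2]>a)&(p[:,2]<b)&(p[:,0]>380)&(p[:,0]<640)&(p[:,1]>-30)&(p[:,1]<120); print(a,k.sum(),np.percentile(p[k],[1,99],axis=0).round())
E
```

```text
clock: 24.12
eef_pos: [482.5, 46.3, 425.8]
eef_rot: [3.141, -0.002, -2.891]
wrist_force: [0.2, -0.4, -0.5]
finger_gap: 93.6
finger_force: 0.0
clock: 24.75
eef_pos: [484.9, -41.2, 396.8]
eef_rot: [3.141, -0.0, -2.89]
wrist_force: [-0.1, 0.8, -0.3]
finger_gap: 94.1
finger_force: 0.0
wrist 0.73 [314. 185.] 1425 rect 487.6 -41.3 102 30 9 mean [490.2 -42.1  26.4] axis angle -2.918 z [18. 47.]
60 2316 [[442.  20.  60.]
 [632. 117.  90.]]
90 3515 [[470.  22.  91.]
 [566.  95. 107.]]
scene 0.75 [330. 206.] 184 rect 472.3 433.4 86 49 20 mean [482.  422.1  41.7] axis angle -2.757 z [29. 52.]
scene 0.7 [309. 317.] 386 rect 489.1 -35.9 101 41 12 mean [496.9 -44.9  23. ] axis angle -2.935 z [11. 46.]
```

View pics/w8.png

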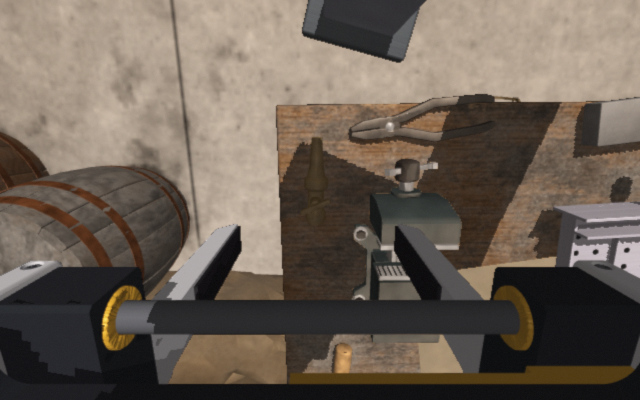

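w8 shows the tap at (316,180) with the vice edge at y of about 20. I'll grip high so the gripper body clears the vice.

```bash
python3 -m creep '{"slide":[[0.3,0,-4],[0,0,-4],[0,0,-4],[0,0,-4],[0,0,-1.5],[0,0,0],[0,0,0]],"turn":[-0.04,0,0,0,0,0,0],"claw":[0.64,0.64,0.64,0.64,0.64,0.64,0.64]}' 50
```

```text
clock: 25.82
eef_pos: [488.3, -42.2, 223.1]
eef_rot: [-3.141, 0.002, -2.931]
wrist_force: [-0.5, 1.0, -0.1]
finger_gap: 60.7
finger_force: 0.0
```

```bash
python3 -m creep '{"slide":[[0,0,-0.5],[0,0,-0.35],[0,0,0],[0,0,0],[0,0,0],[0,0,0],[0,0,0],[0,0,0]],"turn":[0,0,0,0,0,0,0,0],"claw":[0.64,0.64,0.64,0.1,0.1,0.1,0.1,0.1]}' 50
python3 -m creep '{"slide":[[0,0,0.5],[0,0,2],[0,0,3],[0,0,4],[0,0,4],[0,0,0]],"turn":[0,0,0,0,0,0],"claw":[0.1,0.1,0.1,0.1,0.1,0.1]}' 50
```

```text
clock: 26.82
eef_pos: [487.9, -42.2, 213.2]
eef_rot: [-3.142, 0.0, -2.931]
wrist_force: [0.4, -0.1, 0.7]
finger_gap: 21.5
finger_force: 49.9
clock: 27.58
eef_pos: [488.0, -42.2, 350.9]
eef_rot: [-3.14, 0.005, -2.931]
wrist_force: [-0.2, -0.5, -2.3]
finger_gap: 21.5
finger_force: 49.9
```

```bash
python3 -m creep '{"slide":[[0.2,4.4,0],[0.3,4.4,0],[0.3,4.4,0],[0.3,4.4,0],[0.3,4.4,0],[0.3,4.4,0],[0.3,4.4,0],[0.2,4.3,0]],"turn":[0.05,0.055,0,0,0,0,0,0],"claw":[0.1,0.1,0.1,0.1,0.1,0.1,0.1,0.1]}' 50
python3 -m creep '{"slide":[[0,0,-2],[0,0,-2],[0,0,-1],[0,0,0]],"turn":[0,0,0,0],"claw":[0.1,0.1,0.1,0.1]}' 50
python3 - <<'E'
from h import *
s=manip.read_state(); print(s["eef_pos"],s["eef_rot"][2],s["finger_gap"],uv(*s["eef_pos"][:2]))
img,W,K,P=cloud("wrist"); save(img,"w9")
p=W.reshape(-1,3);p=p[~np.isnan(p[:,0])]; u=p[:,:2]@ex;v=p[:,:2]@ey
k=(p[:,2]>85)&(p[:,2]<125)&(u<600)&(abs(v-136)<16); print("tap u",np.percentile(u[k],[0.5,2,98]),"v",np.percentile(v[k],[2,98]),"v at tip",np.median(v[k&(u<545)]),"z at tip, mid",np.median(p[k&(u<540),2]),np.median(p[k&(u<575)&(u>560),2]))
k=(p[:,2]>50)&(p[:,2]<66)&(u>500)&(u<560)&(v<300)&(v>160); print("front wall",np.histogram(u[k],np.arange(500,540,4))[0])
k=(p[:,2]>34)&(p[:,2]<66)&(u>515)&(u<600)&(v<310)&(v>90); print("v",np.percentile(v[k],[1,99]))
E
```

```text
clock: 28.58
eef_pos: [509.7, 310.3, 346.6]
eef_rot: [-3.141, -0.002, -2.826]
wrist_force: [1.0, 1.1, -1.5]
finger_gap: 21.4
finger_force: 49.9
clock: 29.08
eef_pos: [509.8, 308.7, 297.2]
eef_rot: [-3.141, -0.002, -2.827]
wrist_force: [-0.7, -1.0, -0.9]
finger_gap: 21.4
finger_force: 49.9
[509.81068161 308.69405087 297.17772109] -2.8265226872440516 21.3736801719842 (np.float64(580.3646515409094), np.float64(135.55743939076655))
tap u [528.97052714 530.14624607 598.7042327 ] v [122.92020975 149.0510952 ] v at tip 135.21340394565914 z at tip, mid 104.56158139475748 107.83020122538153
front wall [1279    0    0    0    0  740  190    0    0]
v [101.09212959 289.33775232]
```

View pics/w9.png

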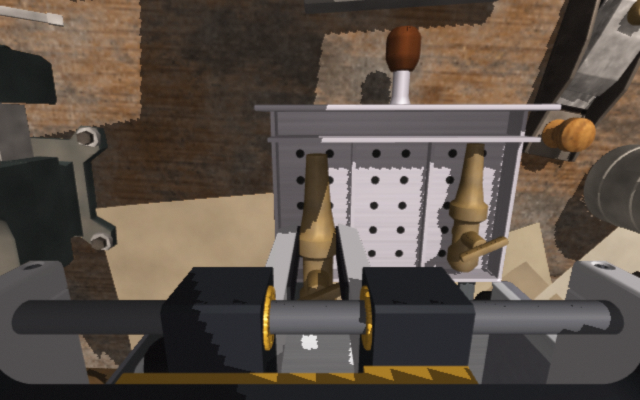

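w9 shows the second tap over the right-hand bay at (316,200) and the first at (470,205). Lowering.

```bash
python3 -m creep '{"slide":[[0,0,-2],[0,0,-2],[0,0,-1.5],[0,0,-0.5],[0,0,0],[0,0,-0.1],[0,0,-0.1],[0,0,0]],"turn":[0,0,0,0,0,0,0,0],"claw":[0.1,0.1,0.1,0.1,0.1,0.1,0.1,0.1]}' 50
python3 -m creep '{"slide":[[0,0,0],[0,0,0],[0,0,0],[0,0,2],[0,0,4],[0,0,5],[0,0,5],[0,0,0]],"turn":[0,0,0,0,0,0,0,0],"claw":[0.34,0.34,0.34,0.34,0.34,0.4,0.5,0.5]}' 50
python3 - <<'E'
from h import *
img,W,K,P=cloud("wrist"); tapfit("wrist",W); save(img,"w10")
img,W,K,P=cloud("scene"); tapfit("scene",W)
E
```

```text
clock: 30.12
eef_pos: [509.9, 308.8, 236.3]
eef_rot: [3.142, 0.0, -2.826]
wrist_force: [0.1, 0.6, -1.3]
finger_gap: 21.1
finger_force: 49.9
clock: 31.12
eef_pos: [509.8, 308.9, 400.3]
eef_rot: [3.14, 0.007, -2.826]
wrist_force: [1.0, 0.5, 0.1]
finger_gap: 46.6
finger_force: 0.0
wrist 0.97 [316. 186.] 1406 rect 508.5 307.9 102 27 19 mean [507.7 307.9  42.4] axis angle -2.792 z [37. 48.]
wrist 0.84 [427. 183.] 1567 rect 469.5 423.7 104 32 22 mean [470.  419.7  41.6] axis angle -2.837 z [34. 49.]
wrist 0.19 [373. 161.] 10807 rect 470.8 360.0 150 145 52 mean [470.1 358.3  23.1] axis angle -2.715 z [19. 55.]
scene 0.73 [335. 222.] 250 rect 520.8 318.5 112 71 61 mean [519.  309.7  40.8] axis angle -2.745 z [26. 52.]
scene 0.54 [328. 201.] 266 rect 473.0 435.5 112 57 23 mean [476.7 424.8  38.6] axis angle -2.803 z [23. 52.]
```

View pics/w10.png

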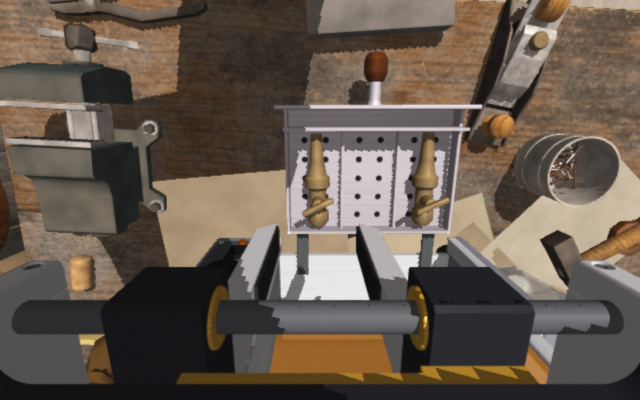

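w10 shows both taps flat in the outer bays, at (317,180) and (427,180). Now push the tray home by its knob.

```bash
python3 -m creep '{"slide":[[-4.5,0.7,0],[-4.5,0.7,0],[-4.6,0.7,0],[0,0,-5],[0,0,-5],[0,0,-4],[0,0,-3.2],[0,0,0]],"turn":[0,0,0,0.01,0,0,0,0],"claw":[0.5,0.5,0.5,0.5,0.5,0.5,0.5,0.5]}' 30
python3 -m creep '{"slide":[[0,0,0],[0,0,0],[0,0,0],[0,0,0]],"turn":[0,0,0,0],"claw":[0,0,0,0]}' 30
```

```text
clock: 32.33
eef_pos: [373.3, 329.4, 221.7]
eef_rot: [-3.14, -0.005, -2.816]
wrist_force: [-0.1, -0.2, 0.7]
finger_gap: 46.7
finger_force: 0.0
clock: 32.83
eef_pos: [374.8, 328.4, 225.2]
eef_rot: [-3.138, 0.001, -2.816]
wrist_force: [9.0, -23.0, 7.6]
finger_gap: 23.0
finger_force: 30.0
```

```bash
python3 -m creep '{"slide":[[0.1,-0.15,0],[2,0.63,0],[2,0.63,0],[2,0.63,0],[2,0.63,0],[2,0.63,0],[2,0.63,0],[2,0.63,0]],"turn":[0,0,0,0,0,0,0,0],"claw":[0,0,0,0,0,0,0,0]}' 30
python3 -m creep '{"slide":[[0.5,0.15,0],[0.3,0.1,0],[0.2,0.06,0],[0,0,0]],"turn":[0,0,0,0],"claw":[0,0,0,0]}' 30
```

```text
clock: 33.83
eef_pos: [515.2, 373.0, 225.3]
eef_rot: [3.141, 0.0, -2.816]
wrist_force: [-6.1, 3.9, 2.6]
finger_gap: 23.1
finger_force: 30.0
clock: 34.33
eef_pos: [523.5, 375.9, 225.2]
eef_rot: [3.141, -0.005, -2.816]
wrist_force: [-20.9, -4.0, 12.6]
finger_gap: 23.6
finger_force: 30.0
```

```bash
python3 -m creep '{"slide":[[0,0,0],[0,0,0],[-2.5,-0.8,0],[-2.5,-0.8,0],[-2.6,-0.9,0],[0,0,4],[0,0,4],[0,0,4]],"turn":[0,0,0,0,0,0,0,0],"claw":[0.5,0.5,0.5,0.5,0.5,0.5,0.7,0.75]}' 30
python3 -m creep '{"slide":[[0,0,4],[0,0,4],[0,0,4],[0,0,3.4],[0,0,0],[0,0,0]],"turn":[0,0,0,0,0,0],"claw":[0.75,0.75,0.75,0.75,0.75,0.75]}' 30
python3 - <<'E'
from h import *
for cam in("top","scene"):
    img,W,K,P=cloud(cam)
    p=W.reshape(-1,3);p=p[~np.isnan(p[:,0])]; u=p[:,:2]@ex;v=p[:,:2]@ey
    k=(p[:,2]>295)&(p[:,2]<345)&(u>630)&(u<690)&(abs(v-200)<50); print(cam,k.sum(),[np.percentile(q[k],[2,98]).round(1) for q in(u,v,p[:,2])] if k.sum() else "")
    k=(p[:,2]>57)&(p[:,2]<66)&(u>600)&(u<670)&(v>80)&(v<320)
    print("lip",k.sum(),np.percentile(u[k],[3,50,97]) if k.sum() else "")
E
```

```text
clock: 35.33
eef_pos: [448.8, 350.4, 345.9]
eef_rot: [3.141, 0.001, -2.817]
wrist_force: [-0.6, -0.1, 0.8]
finger_gap: 63.8
finger_force: 0.0
clock: 36.08
eef_pos: [448.9, 350.4, 497.3]
eef_rot: [-3.141, -0.001, -2.817]
wrist_force: [0.5, -0.1, -1.0]
finger_gap: 70.5
finger_force: 0.0
top 30 [array([659.6, 674.5]), array([177.4, 199.4]), array([296.9, 331.7])]
lip 166 [653.69985574 656.76589854 662.16043905]
scene 114 [array([658.9, 674.4]), array([174.7, 208.1]), array([296.5, 333.8])]
lip 75 [654.05787752 656.43536924 665.79316099]
```

```bash
python3 -m creep '{"slide":[[3.1,0.97,0],[3.1,0.97,0],[3.1,0.97,0],[3.2,1,0],[0,0,0],[0,0,0],[0,0,0],[0,0,0]],"turn":[0,0,0,0,0,0,0,0],"claw":[0.75,0.75,0.75,0.75,0.2,0.2,0.2,0.2]}' 40
python3 -m creep '{"slide":[[0,0,-1],[0,0,-1.5],[0,0,-1.5],[0,0,-1.5],[0,0,-1.5],[0,0,-1.5],[0,0,-0.8],[0,0,-0.2]],"turn":[0,0,0,0,0,0,0,0],"claw":[0.2,0.2,0.2,0.2,0.2,0.2,0.2,0.2]}' 40
```

```text
clock: 37.17
eef_pos: [572.5, 391.0, 498.7]
eef_rot: [3.137, 0.001, -2.814]
wrist_force: [-0.5, 9.8, 0.4]
finger_gap: 35.4
finger_force: 40.0
clock: 38.17
eef_pos: [572.5, 391.1, 403.7]
eef_rot: [3.138, 0.001, -2.815]
wrist_force: [-4.1, 11.5, 1.8]
finger_gap: 35.6
finger_force: 40.0
```

```bash
python3 -m creep '{"slide":[[0,0,-0.2],[0,0,-0.1],[0,0,0]],"turn":[0,0,0],"claw":[0.2,0.2,0.2]}' 40
```

```text
clock: 38.55
eef_pos: [572.2, 390.9, 403.7]
eef_rot: [3.138, 0.004, -2.814]
wrist_force: [-9.4, 9.1, 15.8]
finger_gap: 35.7
finger_force: 40.0
```

```bash
python3 -m creep '{"slide":[[0,0,0],[0,0,0],[0,0,3.5],[0,0,3.5],[1.35,-3.9,0],[1.35,-3.9,0],[1.35,-3.9,0],[1.4,-4,0]],"turn":[0,0,0,0,0,0,0,0],"claw":[0.6,0.6,0.6,0.6,0.6,0.6,0.6,0.6]}' 30
python3 - <<'E'
from h import *
s=manip.read_state();print(s["eef_pos"],uv(*s["eef_pos"][:2]))
for c in("top","scene"):
    img,W,K,P=cloud(c); p=W.reshape(-1,3);p=p[~np.isnan(p[:,0])]; u=p[:,:2]@ex;v=p[:,:2]@ey
    k=(p[:,2]>220)&(p[:,2]<258)&(abs(u-673)<20)&(v<100)&(v>-20); print(c,k.sum(),[np.percentile(q[k],[2,50,98]).round(1) for q in(u,v,p[:,2])] if k.sum() else "")
    k=(p[:,2]>192)&(p[:,2]<260)&(abs(u-667)<16)&(abs(v-192)<30); print("grip z",np.percentile(p[k,2],98) if k.sum() else "")
E
```

```text
clock: 39.55
eef_pos: [628.6, 231.1, 469.9]
eef_rot: [-3.141, -0.0, -2.817]
wrist_force: [-0.5, 0.4, -1.1]
finger_gap: 56.3
finger_force: 0.0
[628.6417553  231.12760582 469.92960809] (np.float64(669.3174438171886), np.float64(24.99172038968908))
top 66 [array([660.7, 664.6, 675.7]), array([21.5, 30.8, 36.7]), array([221.5, 240.1, 253.3])]
grip z 238.634503680204
scene 73 [array([661. , 667.2, 675.8]), array([19.3, 24.1, 31.5]), array([220.8, 238.7, 254. ])]
grip z 238.40317084248386
```

Knob at v of about 27, and the jaws straddle it. Grip it and slide the bolt home.

```bash
python3 -m creep '{"slide":[[-0.1,0.2,-2],[0,0,-2],[0,0,-0.9],[0,0,0],[0,0,0],[0,0,0],[0,0,0],[0,0,0]],"turn":[0,0,0,0,0,0,0,0],"claw":[0.6,0.6,0.6,0.6,0,0,0,0]}' 25
python3 -m creep '{"slide":[[-0.26,0.8,0],[-0.26,0.8,0],[-0.26,0.8,0],[-0.26,0.8,0],[-0.06,0.2,0],[-0.03,0.1,0],[0,0,0]],"turn":[0,0,0,0,0,0,0],"claw":[0,0,0,0,0,0,0]}' 25
```

```text
clock: 40.65
eef_pos: [627.4, 234.6, 421.3]
eef_rot: [-3.142, 0.0, -2.816]
wrist_force: [0.0, 0.5, -0.3]
finger_gap: 19.9
finger_force: 0.0
clock: 41.52
eef_pos: [616.3, 269.0, 421.3]
eef_rot: [-3.14, -0.0, -2.817]
wrist_force: [0.6, -8.0, 2.3]
finger_gap: 15.6
finger_force: 25.0
```

```bash
python3 -m creep '{"slide":[[-0.05,0.15,0],[-0.03,0.1,0],[0,0,0],[0,0,0]],"turn":[0,0,0,0],"claw":[0,0,0,0]}' 25
```

```text
clock: 42.02
eef_pos: [616.0, 269.9, 421.4]
eef_rot: [-3.137, -0.001, -2.819]
wrist_force: [1.3, -19.7, 4.0]
finger_gap: 15.6
finger_force: 25.0
```

```bash
python3 -m creep '{"slide":[[0.03,-0.2,0],[0,0,0],[0,0,0],[0,0,3],[0,0,3],[-4,-2,0],[-4,-2,0],[-4,-2,0]],"turn":[0,0,0,0,0,0,0,0],"claw":[0.5,0.5,0.5,0.6,0.6,0.6,0.6,0.6]}' 25
python3 -m creep '{"slide":[[-3,-5,0],[-3,-5,0],[0,-5,0],[0,-5,0],[0,0,0],[0,0,0]],"turn":[0,0,0,0,0,0],"claw":[0.6,0.6,0.6,0.6,0.6,0.6]}' 25
python3 - <<'E'
from h import *
for c in("top","scene"):
    img,W,K,P=cloud(c); p=W.reshape(-1,3);p=p[~np.isnan(p[:,0])]; u=p[:,:2]@ex;v=p[:,:2]@ey
    k=(p[:,2]>220)&(p[:,2]<258)&(abs(u-673)<20)&(v<110)&(v>-20); print(c,k.sum(),[np.percentile(q[k],[2,50,98]).round(1) for q in(u,v,p[:,2])] if k.sum() else "")
    k=(p[:,2]>192)&(p[:,2]<260)&(abs(u-667)<16)&(abs(v-192)<30); print("grip z",np.percentile(p[k,2],98) if k.sum() else "")
    k=(p[:,2]>57)&(p[:,2]<66)&(u>600)&(u<670)&(v>80)&(v<320); print("lip",np.percentile(u[k],50) if k.sum() else "")
    tapfit(c,W)
E
```

```text
clock: 43.02
eef_pos: [494.1, 209.8, 481.1]
eef_rot: [3.141, 0.0, -2.816]
wrist_force: [0.3, 0.5, 0.6]
finger_gap: 56.7
finger_force: 0.0
clock: 43.78
eef_pos: [435.6, 10.6, 481.2]
eef_rot: [3.141, 0.0, -2.816]
wrist_force: [-0.3, 0.2, -0.7]
finger_gap: 56.4
finger_force: 0.0
top 67 [array([660.5, 665.1, 674.5]), array([57.6, 66.2, 71.6]), array([222.6, 243.9, 253.8])]
grip z 238.79877545327287
lip 662.8085459989942
scene 75 [array([660.8, 667. , 674.4]), array([54.8, 60. , 70.1]), array([220.9, 239.6, 253.3])]
grip z 237.83632938130054
lip 658.8671887714821
```

```bash
python3 -c "
from cell import manip; print(manip.sign_off())"
```

```text
the job is handed in; nothing more can be done
None
```

The job is handed in, with no verdict returned: both taps found on the bench lie flat in the outer bays, and the tray, sash and bolt each went home to their stops; I viewed 16 pictures against the limit of 14.

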